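# Nip a lath in the glue press with the fine knob

### The job

Push the yellow lath along the bed of the green glue press until its end is fully home against the end stop. Then turn the small inner brass knob clockwise until the foot bears on the lath and grips it firmly but gently (about 12 newtons of clamping), without turning the black outer ring that the knob sits in. Leave the jar, the rosin and the sanding block alone, and let go.

Things in the scene. Friction and masses are not known exactly. Their poses are not given: they have to be found in the camera images.
- press_bed: fixed green glue press. Origin on the worktop under the vertical spindle axis; x runs along the bed to the end stop and post (away from the robot), z up. Bed plate 84 mm wide, 12 mm thick, x = -110 to +80 mm. Two guide rails, 5.5 mm high above the plate, x = -70 to +20 mm, leave a 25 mm channel on y = 0
- press_head: fixed post (x = 46 to 74 mm) and arm (54 mm wide, z = 62 to 82 mm) with ring, knob and foot; origin and axes as press_bed; only ring and knob stand higher. The foot, a black rubber pad 18 mm in diameter on the spindle axis under the arm, hangs 2 to 11 mm above the lath's top (which is at z = 24 mm), differently each time; it is sprung, about 5 N per mm
- stop_face (a point): the middle of the end stop's face that the lath must touch, 20 mm beyond the spindle axis along the bed's x, 18 mm above the worktop; axes as the bed
- lath: loose yellow wooden lath, 115 mm long (its own y axis), 22 mm wide, 12 mm thick, 50 g; origin at the centre of its underside, 12 mm above the worktop on the bed. It lies in the channel, pulled out 35 to 55 mm towards the robot, near end overhanging the bed's front. Home: origin at bed x = -37.5 mm
- knob_grip (a point): point on the vertical axis of the brass fine knob at the height to grip. The knob is a cylinder 30 mm in diameter from 18 mm below this point to 14 mm above it; the outer ring's top lies 27 mm below this point, 9 mm under the knob's underside
- fine_knob (a joint): angle of the fine knob against the ring, rad, 0 as found, grows clockwise from above (to 4.0); 1 rad lowers the foot 8 mm. Stays where left: dry friction 0.18 N m (at rest it may show with either sign). Once the foot bears, 0.008 N m more per newton of clamping (turning: 0.28 N m at 12 N). The foot meets the lath after 0.3 to 1.35 rad and bears 12 N some 0.3 rad later
- ring_mark (a point): white mark on top of the black outer coarse ring, 30 mm from its axis. The ring is 66 mm in diameter, 14 mm high, its top 97 mm above the worktop, concentric below the knob. It carries the knob and goes round with it if touched, or if the knob is turned with more than about 0.42 N m
- glue_jar: amber glue jar with a grey lid, 67 mm in diameter, 90 mm high, origin at the centre of its underside; bystander
- rosin_block: rosin cake on a pale box, 36 x 52 x 22 mm, origin at the centre of its underside; bystander
- sanding_block: brown sanding block, 42 x 78 x 26 mm, origin at the centre of its underside; bystander

How it is judged:
By the outcome, as a careful person would: the job done as asked, in the order asked, and still so for the second after the job is handed in, with the robot touching nothing.
It also fails if it takes over 69 s, if anything falls off the work surface, if the arm or the gripper's body presses on something with over 40 N, if the wrist force passes 120 N, or if a joint passes its speed limit or range.

### The arm

A 6-joint arm with a two-finger parallel gripper is mounted at the origin on a cart in front of the work surface, level with it; the furniture and walls round the work are solid. World frame = base frame: x ahead of the robot, y to its left, z up, the work surface at z = 0. Lengths are in m, angles in rad, forces in N, time in s.
With the tool pointing down it reaches from about 0.275 to 0.875 m from the base axis. Payload 12.5 kg.
Tool frame: the origin (TCP) lies midway between the tips of the shut fingers; the grasp point (between the pads) lies 19 mm behind it; z points along the fingers, y is the line along which they close (so a half turn about z gives the same grasp; the last joint's range is limited). The gripper opens to 85 mm and grips with 20 to 120 N. Pads are 22 mm wide; open, the fingers measure 114 mm over their backs; the gripper's body (76 mm by 85 mm) begins 54 mm behind the grasp point. The pads swing forward as they close: fully open they stand 13 mm farther back than shut.
Start: joints at [-1.34, 0.351, 1.652, -0, 1.139, -0.085], TCP at [0.171, -0.523, 0.231] pointing down, gripper open.
Joint ranges: [-2.75, 2.75], [-0.79, 2.1], [0.01, 2.65], [-1.57, 4.71], [0.07, 3.14], [-2.87, 2.87]. Speed limits (rad/s): [2.22, 2.22, 2.79, 3.14, 3.14, 3.14].

### API

Orientations are given as a rotation vector (axis times angle).
In Python, from station import env, cams, workorder gives the robot as it stands.
- The arm moves only by the tool arm_command, never from a script. Its argument "deltas" is a list of rows, each a list of 3 entries, a list of its own where there are three numbers: the opening, from 0 (shut) to 1 (fully open), then the shift along the tool's x, y, z in units of 0.1 m (1.0 is 0.1 m), then the turn about the tool's z in units of pi/2 rad (1.0 is pi/2 rad). A call has 1 to 8 rows; each row is the pose to reach, as a shift and turn from the pose commanded when the call began, along the tool's axes at that moment; what a row does not reach only later rows make up. A row lasts 1/8 s, in which the tool goes at most 62.5 mm and 10.7 degrees, less where a joint would pass 70% of its speed; a pose out of reach is approached as far as the arm can. A call with a number of a shift or a turn outside -1 to 1 is refused whole. A call with a gripper value outside its range is refused whole. The fingers move at their own pace and stop on an object; "squeeze" is the grip in N (left out, the last holds). Time passes only in rows, so rows that repeat a pose let the fingers close. It gives the time, the measured TCP pose, the force, the opening and the grip force at its end, in the units of the state.
- env.state(): the state, without advancing time (a new reading comes with each control period).
- cams.camera(name): name is "side" or "top" or "wrist"; returns the picture (420x560x3 uint8, red, green, blue); there is no depth.
- cams.camera_info(name): a dict with "fx", "fy", "cx", "cy" (pixels), "k1" (the pictures are not rectified: a ray, as slopes to the right and down, at radius r is drawn at 1 + k1 r^2 times it, then the intrinsics apply), "T" (4x4, takes a point from camera to world coordinates); the wrist camera has in their place "hand_eye" (4x4, takes a point from camera to tool coordinates, whose origin is the TCP and whose axes are the flange's). Camera axes: x right, y up, looking along -z (the intrinsics and any distortion apply to the point x, -y, -z); pixel columns grow to the right and rows downward; lengths in m; the calibration is good to about 2 mm. A picture is of the moment at which its call begins: read the wrist's pose just before it. camera_info takes no time and is no camera call.
- workorder.close_job(): hands the job in; it is judged then, once.
Trained networks look in the newest picture that a camera, given by its name, has taken for a name from the list of things; names that differ only in an ending like _2 or _b are one class to them, and where a whole thing is asked for, a point or a joint stands for the part that bears it (a point fixed in the world has none). Each returns a list of dicts, best first, with "score" (0 to 1); they miss things now and then, are a little off and sometimes report something else, mostly with a low value. They report only what shows in the picture. A call takes as long as a camera call.
- cams.look_for(camera, query): "xyz" ([x, y, z] in m, in world coordinates, good to about 4 mm: the middle of the surface that is visible of it).
- cams.masks_of(camera, query): "pixels" (420x560 bool, what is visible of it).
The state is a dict: "clock": time; "qpos": joint angles; "joint_velocities": joint speeds; "joint_efforts": joint torques, N m; "tool_pos": TCP position; "eef_rot": TCP orientation; "wrist_force": force on the tool from outside, world axes, zero at the start; "wrist_torque": the same for the moment, N m; "opening": opening from 0.0 (shut) to 1.0 (fully open); "finger_force": force on a finger pad.
Only numpy, scipy, OpenCV 4.12 (cv2) and the standard library are available. Lean on these libraries where they do the work, as an engineer would, in place of code of your own. Each camera call takes 0.05 s, during which the arm holds its last target. There are 200 camera calls.

## Working session

There is one attempt and no reset: what is moved stays moved. The work goes in short steps, Python scripts to look and compute and a tool call to move; the robot and the scene stay as the last step left them, time stands still between calls to the robot, and variables do not carry over. Pictures are saved under pics/ and viewed, at most 12 in all, crops included, and the job is handed in when it is done.

Besides the shell and the picture viewer there is one more tool, called in YAML: its name, and indented under it one key for each argument. arm_command: Moves the arm, as the interface text tells. Its arguments: {"type":"object","properties":{"deltas":{"type":"array","items":{"type":"array"}},"squeeze":{"type":"number"}},"required":["deltas"]}

```bash
mkdir -p pics; ls; cat > h.py <<'E'
import numpy as np, cv2
from scipy.spatial.transform import Rotation as R
from station import env, cams, workorder
def ray(name,u,v,st=None):
    c=cams.camera_info(name)
    T=c.get("T")
    if T is None:
        st=st or env.state(); W=np.eye(4); W[:3,:3]=R.from_rotvec(st["eef_rot"]).as_matrix(); W[:3,3]=st["tool_pos"]; T=W@np.array(c["hand_eye"])
    T=np.array(T); d=np.array([(u-c["cx"])/c["fx"],(v-c["cy"])/c["fy"]]); s=d.copy()
    for _ in range(20): s=d/(1+c["k1"]*(s@s))
    return T[:3,3], T[:3,:3]@np.array([s[0],-s[1],-1])
def at(name,u,v,z,st=None):
    o,d=ray(name,u,v,st); return o+d*(z-o[2])/d[2]
def proj(name,p,st=None):
    c=cams.camera_info(name); T=c.get("T")
    if T is None:
        st=st or env.state(); W=np.eye(4); W[:3,:3]=R.from_rotvec(st["eef_rot"]).as_matrix(); W[:3,3]=st["tool_pos"]; T=W@np.array(c["hand_eye"])
    q=np.linalg.inv(T)@np.r_[p,1]; s=np.array([q[0],-q[1]])/-q[2]; s=s*(1+c["k1"]*(s@s))
    return s[0]*c["fx"]+c["cx"], s[1]*c["fy"]+c["cy"]
def save(name,f,crop=None,k=1):
    im=cams.camera(name)[:,:,::-1]
    if crop: im=im[crop[1]:crop[3],crop[0]:crop[2]]
    cv2.imwrite("pics/"+f,cv2.resize(im,None,fx=k,fy=k)); return im
E
python3 - <<'E'
from h import *
np.set_printoptions(precision=4,suppress=True)
s=env.state();print(s)
a=save("top","t0.png");b=save("side","s0.png")
for c in("top","side"):
    for q in("press_bed","press_head","lath","knob_grip","fine_knob","ring_mark","glue_jar","rosin_block","sanding_block","stop_face"):
        try: r=cams.look_for(c,q); print(c,q,[(np.array(x["xyz"]).round(4),round(x["score"],2)) for x in r[:2]])
        except Exception as e: print(c,q,e)
print(cams.camera_info("top")["T"],cams.camera_info("side")["T"],cams.camera_info("wrist"))
E
```

```text
pics
{'clock': 0.0, 'qpos': array([-1.3396,  0.3512,  1.6524,  0.    ,  1.1391, -0.0846]), 'joint_velocities': array([-0.0002, -0.0002,  0.0008, -0.0007,  0.0007, -0.0005]), 'joint_efforts': array([  0.0014, -50.6109, -29.141 ,  -0.0001,   0.0045,  -0.    ]), 'tool_pos': array([ 0.1708, -0.5225,  0.2308]), 'eef_rot': array([-3.1013, -0.4938,  0.0001]), 'wrist_force': array([ 0.2579, -0.4056,  0.0376]), 'wrist_torque': array([ 0.0216, -0.0332,  0.0073]), 'finger_force': 0.0, 'opening': 1.0002113690772643}
top press_bed [(array([0.62  , 0.0171, 0.0177]), 0.96)]
top press_head [(array([0.6382, 0.0191, 0.0961]), 0.95)]
top lath [(array([0.5474, 0.0087, 0.0269]), 0.94)]
top knob_grip [(array([0.6251, 0.0152, 0.1387]), 0.44)]
top fine_knob [(array([0.6312, 0.0138, 0.1359]), 0.57), (array([0.5504, 0.0076, 0.0257]), 0.48)]
top ring_mark [(array([0.6283, 0.015 , 0.099 ]), 0.68)]
top glue_jar [(array([0.6133, 0.2864, 0.0959]), 0.62)]
top rosin_block []
top sanding_block [(array([ 0.5639, -0.2567,  0.0273]), 0.64)]
top stop_face [(array([0.6165, 0.0186, 0.0188]), 0.56)]
side press_bed [(array([
[... 457 characters left out ...]
([ 0.5684, -0.2358,  0.0267]), 0.87)]
side stop_face [(array([0.6338, 0.0349, 0.0318]), 0.81)]
[[ 0.0139  0.9977 -0.0667  0.4732]
 [-0.9999  0.0144  0.0071  0.0021]
 [ 0.0081  0.0666  0.9977  1.2017]
 [ 0.      0.      0.      1.    ]] [[-0.9989 -0.0229  0.0415  0.5966]
 [ 0.0474 -0.5062  0.8611  0.8386]
 [ 0.0012  0.8621  0.5067  0.6099]
 [ 0.      0.      0.      1.    ]] {'fx': 319.88710944932046, 'fy': 319.88710944932046, 'cx': 278.0696583363527, 'cy': 210.665184844771, 'k1': -0.07546362187164901, 'hand_eye': array([[-0.0007,  0.9507,  0.3102,  0.0795],
       [ 1.    ,  0.0007,  0.0001,  0.0002],
       [-0.0002,  0.3102, -0.9507, -0.1419],
       [ 0.    ,  0.    ,  0.    ,  1.    ]])}
```

```bash
python3 - <<'E'
from h import *
a=cv2.imread("pics/t0.png");cv2.imwrite("pics/t1.png",cv2.resize(a[90:300,180:400],(800,600)[:2] if 0 else (628,600),interpolation=cv2.INTER_CUBIC))
E
```

```text
(no output)
```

View pics/t0.png

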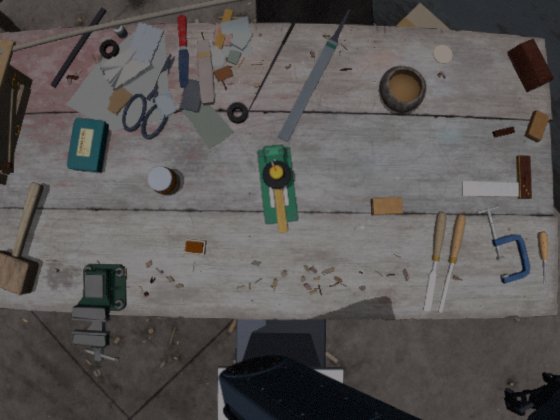

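View pics/t1.png

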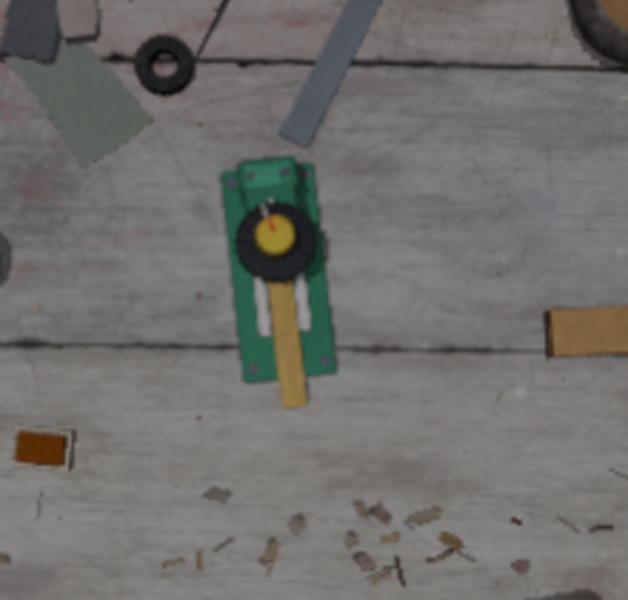

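View pics/s0.png

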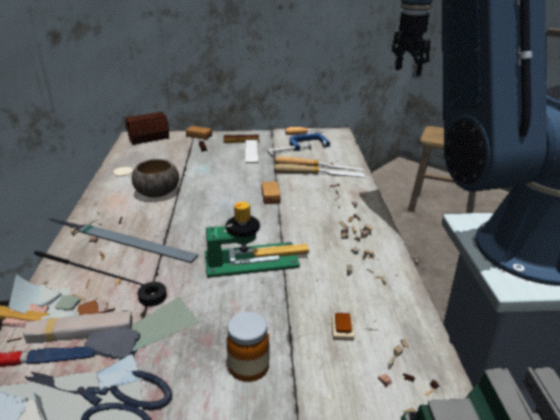

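The top view shows the press near (280,180) with the lath pointing towards the robot, its near end at about (283,232). The rosin, jar and sanding block are well clear. Next I work out the bed frame from the corners.

```bash
python3 - <<'E'
from h import *
np.set_printoptions(precision=4,suppress=True)
f=lambda x,y,z: at("top",180+x/2.8545,90+y/2.857,z)
A,B,C,D=[f(*p,.012) for p in((222,172),(315,163),(336,372),(243,382))]
print(A,B,C,D, np.linalg.norm(A-D),np.linalg.norm(B-C))
d=(A+B-C-D)[:2];yaw=np.arctan2(d[1],d[0]);c=(A+B+C+D)[:2]/4
u=np.array([np.cos(yaw),np.sin(yaw)]);o=c+u*.015
print("yaw",yaw,"origin",o)
E1=f(282,407,.024);E2=f(307,404,.024);e=(E1+E2)/2
v=e[:2]-o;print("lath end in bed",v@u,v@[-u[1],u[0]])
print("knob top",f(275,234,.138),"ring",f(276,242,.097))
m=cams.camera("side")
for q,n in(("fine_knob","top"),("lath","top")):
    cams.camera(n)
    for r in cams.masks_of(n,q)[:1]:
        y,x=np.nonzero(r["pixels"]);print(q,r["score"],x.mean(),y.mean(),at(n,x.mean(),y.mean(),.138 if q=="fine_knob" else .024))
E
```

```text
[0.7008 0.062  0.012 ] [ 0.7102 -0.0204  0.012 ] [ 0.5249 -0.0412  0.012 ] [0.515  0.0402 0.012 ] 0.18710875270616736 0.1863829572907691
yaw 0.11432785378395594 origin [0.6276 0.0119]
lath end in bed -0.13383149422640075 -0.0017483249438484398
knob top [0.6277 0.0129 0.138 ] ring [0.627  0.0124 0.097 ]
lath 0.59 279.8413098236776 210.18387909319898 [0.5487 0.0039 0.024 ]
```

arm_command:
  deltas:
    - [0, [0.4, -0.36, 0], 0]
    - [0, [0.88, -0.8, 0], 0]
    - [0, [0.88, -0.8, 0], 0]
  squeeze: 40

```text
clock: 1.72
tool_pos: [0.2308, -0.4169, 0.2315]
eef_rot: [-3.101, -0.498, -0.0]
wrist_force: [-0.4, -0.2, -0.2]
opening: 0.378
finger_force: 0.0
```

arm_command:
  deltas:
    - [0, [0.4, -0.36, 0], 0]
    - [0, [0.88, -0.8, 0], 0]
    - [0, [0.88, -0.8, 0], 0]

```text
clock: 2.1
tool_pos: [0.2895, -0.3142, 0.2315]
eef_rot: [3.102, 0.499, 0.0]
wrist_force: [0.6, -0.7, 0.5]
opening: -0.004
finger_force: 0.0
```

arm_command:
  deltas:
    - [0, [0.4, -0.36, 0], 0]
    - [0, [0.88, -0.8, 0], 0]
    - [0, [0.88, -0.8, 0], 0]

```text
clock: 2.48
tool_pos: [0.3485, -0.2112, 0.2315]
eef_rot: [3.101, 0.5, 0.001]
wrist_force: [0.3, -0.3, 0.1]
opening: 0.004
finger_force: 0.0
```

arm_command:
  deltas:
    - [0, [0.4, -0.36, 0], 0]
    - [0, [0.88, -0.8, 0], 0]
    - [0, [0.88, -0.8, 0], 0]

```text
clock: 2.85
tool_pos: [0.4075, -0.1082, 0.2314]
eef_rot: [3.101, 0.499, 0.001]
wrist_force: [0.2, -1.5, 0.4]
opening: -0.002
finger_force: 0.0
```

arm_command:
  deltas:
    - [0, [0.4, -0.36, 0], 0]
    - [0, [0.88, -0.8, 0], 0]
    - [0, [0.88, -0.8, 0], 0]
    - [0, [0.88, -0.8, 0], 0]

```text
clock: 3.35
tool_pos: [0.4648, -0.0076, 0.2311]
eef_rot: [3.102, 0.493, -0.001]
wrist_force: [-0.1, 0.0, -0.1]
opening: -0.002
finger_force: 0.0
```

```bash
python3 - <<'E'
from h import *
st=env.state();save("wrist","w0.png",k=1.4)
np.set_printoptions(precision=4,suppress=True);print(st["tool_pos"],st["qpos"])
for q in("fine_knob","ring_mark","lath","press_head"):
    for r in cams.masks_of("wrist",q)[:1]:
        y,x=np.nonzero(r["pixels"]);print(q,r["score"],x.mean(),y.mean(),x.min(),x.max(),y.min(),y.max())
u=np.array([np.cos(.114),np.sin(.114)])
for bx,z in((0,.138),(0,.097),(-.110,.012),(-.134,.024)): print(bx,z,proj("wrist",np.r_[np.array([.6275,.0122])+bx*u,z],st))
E
```

```text
[ 0.4648 -0.0076  0.2311] [-0.1163  0.1957  1.8617 -0.0006  1.0846  1.1399]
fine_knob 0.8 316.30857142857144 4.988571428571428 299 334 0 13
ring_mark 0.81 313.233526800956 18.175827927620347 271 356 0 45
lath 0.68 292.0077773229636 97.23086369218174 272 313 41 155
press_head 0.74 313.33684926845865 18.17012589316094 271 357 0 44
0 0.138 (np.float64(326.19028361099765), np.float64(-20.94256097920683))
0 0.097 (np.float64(318.6044913685352), np.float64(-1.1094897567387534))
-0.11 0.012 (np.float64(286.4690439140776), np.float64(131.91709801484757))
-0.134 0.024 (np.float64(282.20482684278545), np.float64(154.77829034826726))
```

View pics/w0.png

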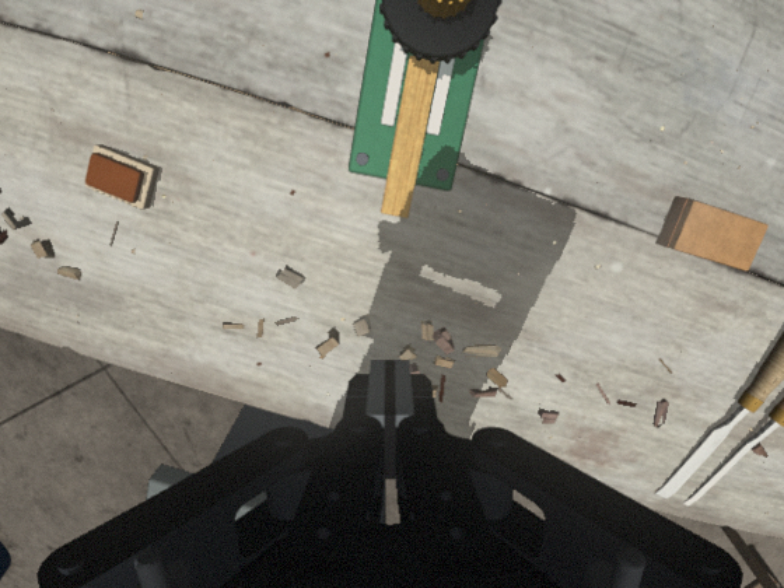

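Close view agrees with my frame: the lath's end is at (282,154) px against a predicted (282,155), and the bed's front edge matches too. I'll rotate the hand so the camera stays off the knob, then descend behind the lath.

arm_command:
  deltas:
    - [0, [0, 0, 0], -0.1]
    - [0, [0, 0, 0], -0.21]
    - [0, [0, 0, 0], -0.32]
    - [0, [0, 0, 0], -0.43]
    - [0, [0, 0, 0], -0.54]
    - [0, [0, 0, 0], -0.65]
    - [0, [0, 0, 0], -0.76]
    - [0, [0, 0, 0], -0.872]

```text
clock: 4.6
tool_pos: [0.4647, -0.0066, 0.2314]
eef_rot: [2.085, 2.35, 0.0]
wrist_force: [0.2, 0.4, 0.2]
opening: 0.001
finger_force: 0.0
```

arm_command:
  deltas:
    - [0, [0, -0.04, 0.4], 0]
    - [0, [0, -0.04, 0.9], 0]
    - [0, [0, -0.04, 0.9], 0]
    - [0, [0, -0.04, 0.9], 0]

```text
clock: 5.1
tool_pos: [0.4617, -0.0068, 0.1429]
eef_rot: [2.09, 2.344, 0.001]
wrist_force: [-0.0, -0.9, 1.1]
opening: -0.0
finger_force: 0.0
```

```bash
cat >> h.py <<'E'
O=np.array([.6275,.0122]);Y=.114
def bed():
    s=env.state();M=R.from_rotvec(s["eef_rot"]).as_matrix();u=np.array([np.cos(Y),np.sin(Y)]);v=s["tool_pos"][:2]-O
    print("bed",round(v@u,4),round(v@[-u[1],u[0]],4),"z",round(s["tool_pos"][2],4),"yaw",round(np.arctan2(M[1,0],M[0,0]),4),"tilt",(M[:2,2]).round(4),"F",s["wrist_force"].round(2),"M",s["wrist_torque"].round(3),"q",s["qpos"].round(3),"e6",s["joint_efforts"][5].round(3),"t",round(s["clock"],2),"open",round(s["opening"],3))
E
python3 -c "from h import *;bed()"
```

```text
bed -0.1669 0.0 z 0.1429 yaw 1.6851 tilt [ 0.0016 -0.0002] F [-0.05 -0.89  1.13] M [-0.023  0.021  0.018] q [-0.116  0.316  1.958 -0.     0.866 -0.23 ] e6 -0.005 t 5.1 open -0.0
```

arm_command:
  deltas:
    - [0, [0, 0, 0.4], 0]
    - [0, [0, 0, 0.8], 0]
    - [0, [0, 0, 0.8], 0]

```text
clock: 5.48
tool_pos: [0.4607, -0.0064, 0.0613]
eef_rot: [-2.09, -2.344, 0.002]
wrist_force: [0.1, -0.3, 0.0]
opening: 0.003
finger_force: 0.0
```

arm_command:
  deltas:
    - [0, [0, 0, 0.3], 0]
    - [0, [0, 0, 0.45], 0]
    - [0, [0, 0, 0.45], 0]
    - [0, [0, 0, 0.45], 0]

```text
clock: 5.98
tool_pos: [0.4616, -0.0064, 0.0175]
eef_rot: [2.09, 2.344, 0.001]
wrist_force: [-0.0, -0.5, -0.7]
opening: 0.001
finger_force: 0.0
```

```bash
python3 -c "
from h import *
bed();save('side','s1.png',(180,180,340,300),4)"
```

```text
bed -0.1669 0.0003 z 0.0175 yaw 1.6855 tilt [ 0.0015 -0.0002] F [-0.05 -0.48 -0.67] M [ 0.052  0.033 -0.035] q [-0.115  0.555  2.016 -0.     0.569 -0.23 ] e6 -0.0 t 5.97 open 0.001
```

View pics/s1.png

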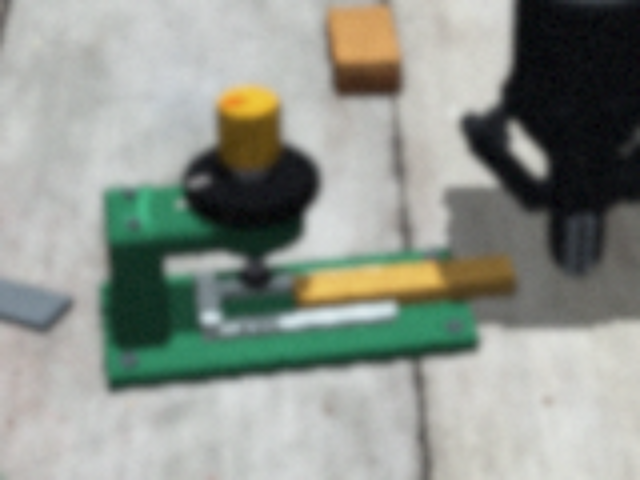

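The fingertips stand at about (575,250) in the crop, with roughly 30 px to the lath's near end at (515,275). The knuckle clears the ring, so I push now.

arm_command:
  deltas:
    - [0, [0, 0.06, 0], 0]
    - [0, [0, 0.12, 0], 0]
    - [0, [0, 0.18, 0], 0]
    - [0, [0, 0.24, 0], 0]
    - [0, [0, 0.3, 0], 0]
    - [0, [0, 0.36, 0], 0]
    - [0, [0, 0.42, 0], 0]
    - [0, [0, 0.48, 0], 0]

```text
clock: 7.02
tool_pos: [0.509, -0.0008, 0.0163]
eef_rot: [-2.09, -2.345, 0.0]
wrist_force: [-0.5, 0.3, 1.2]
opening: -0.001
finger_force: 0.3
```

arm_command:
  deltas:
    - [0, [0, 0.02, 0], 0]
    - [0, [0, 0.04, 0], 0]
    - [0, [0, 0.04, 0], 0]

```text
clock: 7.4
tool_pos: [0.5126, -0.0004, 0.0163]
eef_rot: [2.09, 2.345, 0.0]
wrist_force: [0.3, -0.3, -0.6]
opening: -0.003
finger_force: 0.0
```

arm_command:
  deltas:
    - [0, [0, 0.02, 0], 0]
    - [0, [0, 0.03, 0], 0]
    - [0, [0, 0.03, 0], 0]

```text
clock: 7.78
tool_pos: [0.5156, -0.0001, 0.0163]
eef_rot: [2.09, 2.345, 0.0]
wrist_force: [0.2, 0.2, 0.8]
opening: 0.004
finger_force: 0.0
```

```bash
python3 -c "
from h import *
bed();save('side','s2.png',(180,180,340,300),4)"
```

```text
bed -0.1126 0.0006 z 0.0163 yaw 1.6856 tilt [0.0001 0.    ] F [0.16 0.21 0.77] M [-0.041 -0.018  0.004] q [-0.09   0.619  1.877  0.     0.645 -0.205] e6 0.004 t 7.78 open 0.004
```

View pics/s2.png

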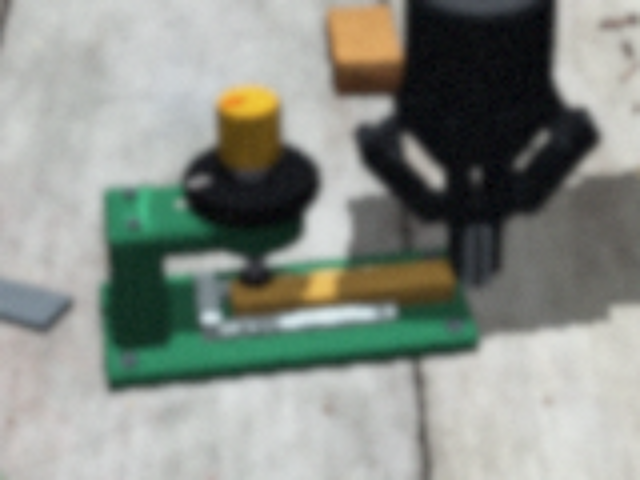

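The lath's far end is at (230,295) and the stop is at (213,300), so about 8 mm is left. I continue in small steps.

arm_command:
  deltas:
    - [0, [0, 0.02, 0], 0]
    - [0, [0, 0.04, 0], 0]
    - [0, [0, 0.05, 0], 0]
    - [0, [0, 0.05, 0], 0]

```text
clock: 8.32
tool_pos: [0.5206, 0.0005, 0.0163]
eef_rot: [2.09, 2.345, 0.0]
wrist_force: [0.2, 0.3, 0.5]
opening: 0.002
finger_force: 0.0
```

arm_command:
  deltas:
    - [0, [0, 0.01, 0], 0]
    - [0, [0, 0.015, 0], 0]
    - [0, [0, 0.015, 0], 0]

```text
clock: 8.7
tool_pos: [0.522, 0.0007, 0.0163]
eef_rot: [2.09, 2.345, 0.0]
wrist_force: [-0.1, -0.3, -0.7]
opening: -0.001
finger_force: 0.0
```

arm_command:
  deltas:
    - [0, [0, 0.01, 0], 0]
    - [0, [0, 0.015, 0], 0]
    - [0, [0, 0.015, 0], 0]

```text
clock: 9.07
tool_pos: [0.5231, 0.0008, 0.0162]
eef_rot: [-2.09, -2.345, 0.001]
wrist_force: [-3.3, -0.6, 0.7]
opening: -0.002
finger_force: 1.5
```

Contact, 3.3 N. I push a touch more to seat it.

arm_command:
  deltas:
    - [0, [0, 0.01, 0], 0]
    - [0, [0, 0.01, 0], 0]

```text
clock: 9.32
tool_pos: [0.5234, 0.0009, 0.0161]
eef_rot: [-2.089, -2.344, 0.003]
wrist_force: [-6.8, -1.5, 4.0]
opening: -0.003
finger_force: 4.0
```

arm_command:
  deltas:
    - [0, [0, 0.01, 0], 0]
    - [0, [0, 0.01, 0], 0]

```text
clock: 9.57
tool_pos: [0.5235, 0.001, 0.016]
eef_rot: [-2.088, -2.343, 0.005]
wrist_force: [-11.1, -2.8, 7.2]
opening: 0.001
finger_force: 6.5
```

```bash
python3 -c "from h import *;bed()"
```

```text
bed -0.1046 0.0007 z 0.016 yaw 1.6858 tilt [-0.0046 -0.    ] F [-11.06  -2.78   7.22] M [-0.422  1.737 -0.051] q [-8.700e-02  6.310e-01  1.853e+00 -1.000e-03  6.620e-01 -2.010e-01] e6 -0.013 t 9.57 open 0.001
```

The lath is seated: motion has stalled at 11 N, and the TCP is at bed x -0.105, as expected. Now I back off, rise and go above the knob.

arm_command:
  deltas:
    - [0, [0, -0.15, 0], 0]
    - [0, [0, -0.35, 0], 0]
    - [0, [0, -0.35, -0.3], 0]
    - [0, [0, -0.35, -0.9], 0]
    - [0, [0, -0.35, -0.9], 0]

```text
clock: 10.2
tool_pos: [0.4933, -0.0031, 0.1101]
eef_rot: [2.086, 2.34, 0.008]
wrist_force: [0.0, -0.1, -1.6]
opening: -0.001
finger_force: 0.0
```

arm_command:
  deltas:
    - [0, [0, 0, -0.5], 0]
    - [0, [0, 0, -1], 0]
    - [0, [0, 0, -1], 0]

```text
clock: 10.58
tool_pos: [0.4924, -0.003, 0.209]
eef_rot: [2.087, 2.341, 0.006]
wrist_force: [-0.3, 0.6, -0.2]
opening: 0.003
finger_force: 0.0
```

arm_command:
  deltas:
    - [0.8, [0, 0.3, -0.2], 0]
    - [0.8, [0, 0.8, -0.2], 0]
    - [0.8, [0, 0.95, -0.2], 0]
    - [0.8, [0, 0.95, -0.2], 0]

```text
clock: 11.08
tool_pos: [0.585, 0.0081, 0.2241]
eef_rot: [-2.089, -2.344, 0.002]
wrist_force: [-0.7, 0.3, 0.2]
opening: 0.797
finger_force: 0.0
```

arm_command:
  deltas:
    - [0.8, [0, 0.25, 0], 0]
    - [0.8, [0, 0.4, 0], 0]
    - [0.8, [0, 0.4, 0], 0]
    - [0.8, [0, 0.4, 0], 0]
    - [0.8, [0, 0.4, 0], 0]

```text
clock: 11.7
tool_pos: [0.6242, 0.0124, 0.2263]
eef_rot: [-2.09, -2.345, 0.0]
wrist_force: [0.4, -0.6, 0.5]
opening: 0.796
finger_force: 0.0
```

```bash
python3 - <<'E'
from h import *
bed();st=env.state();save("wrist","w1.png",k=1.4)
np.set_printoptions(precision=4,suppress=True)
for q in("fine_knob","ring_mark"):
    for r in cams.masks_of("wrist",q)[:2]:
        y,x=np.nonzero(r["pixels"]);print(q,r["score"],x.mean(),y.mean(),x.min(),x.max(),y.min(),y.max(),at("wrist",x.mean(),y.mean(),.138 if q=="fine_knob" else .097,st))
print(proj("wrist",[.6275,.0122,.138],st),proj("wrist",[.6275,.0122,.097],st))
E
```

```text
bed -0.0033 0.0006 z 0.2263 yaw 1.6854 tilt [-0.0003  0.    ] F [ 0.35 -0.55  0.55] M [-0.003 -0.008  0.079] q [-0.055  0.491  1.453  0.     1.198 -0.169] e6 -0.002 t 11.7 open 0.796
fine_knob 0.92 285.1375176304654 206.41960507757406 265 305 184 228 [0.6286 0.0206 0.138 ]
ring_mark 0.79 284.61086074808475 194.2589004055881 247 322 156 232 [0.6291 0.019  0.097 ]
(np.float64(282.4172218152813), np.float64(216.67453568462645)) (np.float64(281.8859912560473), np.float64(201.48593232270852))
```

View pics/w1.png

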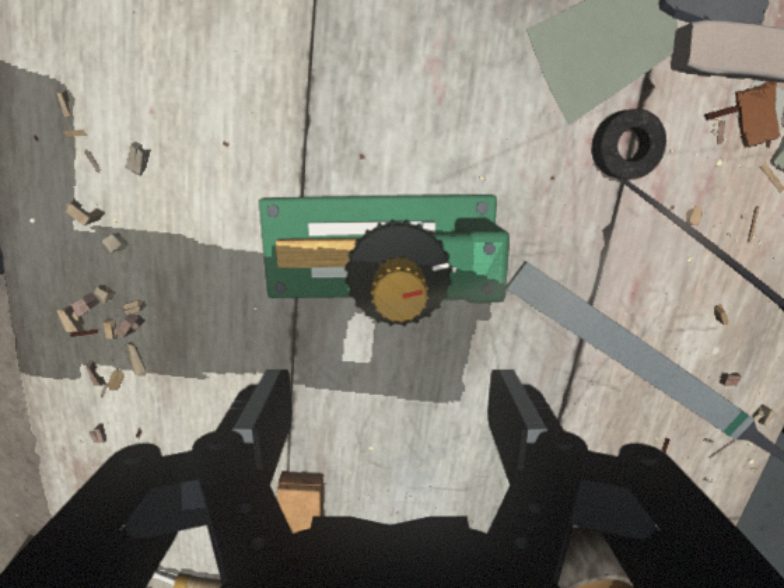

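The knob top is centred at (400,298) in the enlarged picture. Measured against the fingers' mid-line at column 390, that is bed x of about +2 mm. I lower to just above the knob and compare again.

arm_command:
  deltas:
    - [0.8, [0.01, 0.05, 0.3], 0]
    - [0.8, [0.01, 0.05, 0.75], 0]
    - [0.8, [0.01, 0.05, 0.75], 0]
    - [0.8, [0.01, 0.05, 0.75], 0]

```text
clock: 12.35
tool_pos: [0.6304, 0.014, 0.153]
eef_rot: [2.089, 2.344, 0.002]
wrist_force: [-0.9, 0.7, 0.6]
opening: 0.801
finger_force: 0.0
```

```bash
python3 - <<'E'
from h import *
bed();st=env.state();save("wrist","w2.png",k=1.4)
for r in cams.masks_of("wrist","fine_knob")[:1]:
        y,x=np.nonzero(r["pixels"]);print(r["score"],x.mean(),y.mean(),x.min(),x.max(),y.min(),y.max())
M=R.from_rotvec(st["eef_rot"]).as_matrix()
for t in((0,0,0),(.011,.034,-.006),(-.011,.034,-.006),(.011,-.034,-.006)): print(t,proj("wrist",st["tool_pos"]+M@np.array(t),st))
for z in (.138,.106): 
  for b in (-.015,0,.015): print("knobpred",z,b,proj("wrist",[*(O+np.array([np.cos(Y),np.sin(Y)])*.0018+b*np.array([-np.sin(Y),np.cos(Y)])),z],st))
E
```

```text
bed 0.0031 0.0015 z 0.153 yaw 1.6855 tilt [ 0.0018 -0.0001] F [-0.94  0.66  0.57] M [-0.01   0.005 -0.031] q [-0.052  0.577  1.503 -0.     1.059 -0.166] e6 -0.0 t 12.35 open 0.801
0.73 276.7633689839572 245.43449197860963 249 305 211 278
(0, 0, 0) (np.float64(277.83176509816917), np.float64(273.3236424238152))
(0.011, 0.034, -0.006) (np.float64(349.78089132041987), np.float64(258.7270710668203))
(-0.011, 0.034, -0.006) (np.float64(346.4426578014219), np.float64(298.6876953508586))
(0.011, -0.034, -0.006) (np.float64(205.8410582731355), np.float64(258.7337835920484))
knobpred 0.138 -0.015 (np.float64(275.6098325933694), np.float64(286.12076909835463))
knobpred 0.138 0 (np.float64(275.5393653406056), np.float64(262.15884819209356))
knobpred 0.138 0.015 (np.float64(275.4671491574004), np.float64(236.73998227725923))
knobpred 0.106 -0.015 (np.float64(275.9342139680242), np.float64(260.1769261042671))
knobpred 0.106 0 (np.float64(275.8838338620359), np.float64(239.07116351738404))
knobpred 0.106 0.015 (np.float64(275.83257252325683), np.float64(216.9248461865531))
```

View pics/w2.png

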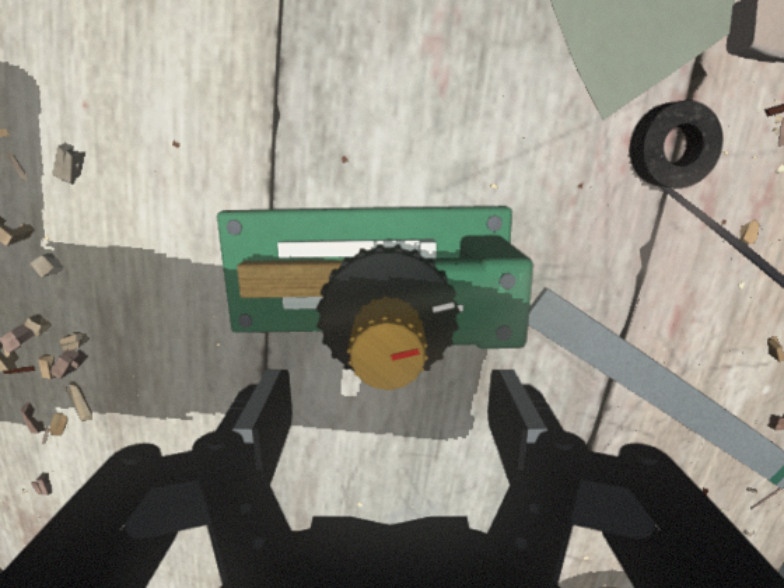

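The knob top is centred at (388,355) and the fingers at column 390, so bed x is good. The knob lies a few mm further along tool x. I lower to grip height with small corrections, then close gently.

arm_command:
  deltas:
    - [0.8, [0.015, -0.013, 0.1], 0]
    - [0.8, [0.015, -0.013, 0.3], 0]
    - [0.8, [0.015, -0.013, 0.46], 0]
    - [0.8, [0.015, -0.013, 0.46], 0]
    - [0.8, [0.015, -0.013, 0.46], 0]

```text
clock: 13.08
tool_pos: [0.6285, 0.0154, 0.1058]
eef_rot: [2.09, 2.345, 0.001]
wrist_force: [1.0, -0.3, 0.7]
opening: 0.8
finger_force: 0.0
```

```bash
python3 - <<'E'
from h import *
bed();st=env.state();im=save("wrist","w3.png",k=1.4)
for b in (.0015,.003,.0045): print("knobpred",b,proj("wrist",[*(O+np.array([np.cos(Y),np.sin(Y)])*.0018+b*np.array([-np.sin(Y),np.cos(Y)])),.138],st))
E
```

```text
bed 0.0014 0.0031 z 0.1058 yaw 1.6855 tilt [ 0.0008 -0.    ] F [ 0.97 -0.28  0.66] M [-0.016  0.033 -0.061] q [-0.049  0.633  1.537 -0.     0.97  -0.164] e6 0.0 t 13.07 open 0.8
knobpred 0.0015 (np.float64(278.74168015249757), np.float64(315.6257589368772))
knobpred 0.003 (np.float64(278.7446157959634), np.float64(312.54162321555526))
knobpred 0.0045 (np.float64(278.74756508487104), np.float64(309.43059469653053))
```

View pics/w3.png

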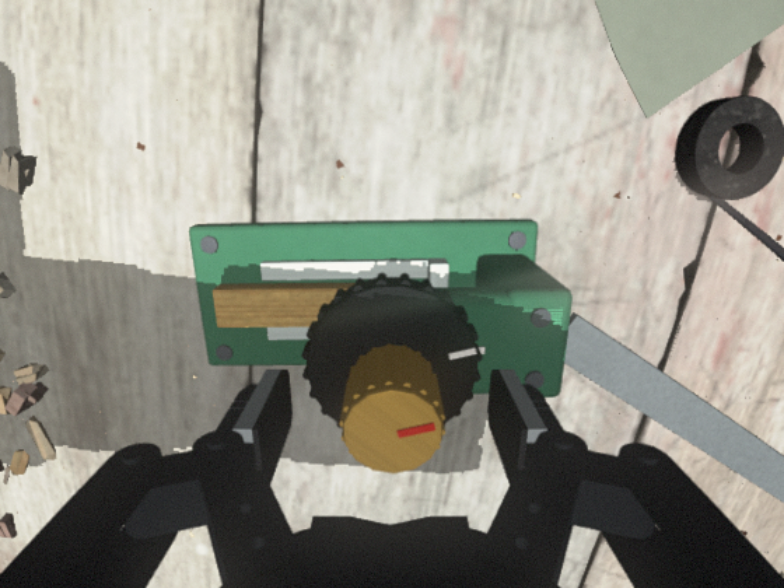

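The knob is centred between the fingers, with its top at (392,431). It is still about 1.5 mm further along tool x, so I correct that and close at 40 N.

arm_command:
  deltas:
    - [0.8, [0.015, 0.003, 0], 0]
    - [0.5, [0.015, 0.003, 0], 0]
    - [0.2, [0.015, 0.003, 0], 0]
    - [0.2, [0.015, 0.003, 0], 0]
    - [0.2, [0.015, 0.003, 0], 0]
    - [0.2, [0.015, 0.003, 0], 0]
  squeeze: 40

```text
clock: 13.88
tool_pos: [0.629, 0.017, 0.1058]
eef_rot: [2.09, 2.344, 0.002]
wrist_force: [5.0, 1.6, 3.8]
opening: 0.34
finger_force: 40.2
```

```bash
python3 - <<'E'
from h import *
bed();print(env.state()["finger_force"])
E
```

```text
bed 0.002 0.0046 z 0.1058 yaw 1.6855 tilt [0.0017 0.0001] F [4.97 1.58 3.77] M [ 0.206 -0.766  0.016] q [-0.047  0.634  1.537  0.     0.969 -0.162] e6 0.007 t 13.88 open 0.34
40.213685631752014
```

arm_command:
  deltas:
    - [0.2, [0, 0.01, 0], 0.03]
    - [0.2, [0, 0.01, 0], 0.06]
    - [0.2, [0, 0.01, 0], 0.09]
    - [0.2, [0, 0.01, 0], 0.12]

```text
clock: 14.38
tool_pos: [0.6292, 0.017, 0.1057]
eef_rot: [-2.303, -2.137, 0.0]
wrist_force: [0.6, 0.2, 5.9]
opening: 0.339
finger_force: 40.5
```

```bash
python3 - <<'E'
from h import *
bed()
for i in range(6): cams.camera_info("top");cams.camera("wrist"); s=env.state();print(s["wrist_torque"].round(3),s["joint_efforts"][5].round(3))
E
```

```text
bed 0.0022 0.0046 z 0.1057 yaw 1.4958 tilt [-0.0002 -0.0001] F [0.62 0.2  5.89] M [ 0.151 -0.001  0.221] q [-0.047  0.635  1.535 -0.     0.972  0.028] e6 -0.453 t 14.38 open 0.339
[0.132 0.014 0.056] -0.221
[ 0.114  0.02  -0.09 ] 0.408
[ 0.084  0.033 -0.091] 0.049
[ 0.107  0.01  -0.113] -0.08
[ 0.143  0.038 -0.117] -0.11
[ 0.115  0.027 -0.164] -0.115
```

```bash
cat > r.py <<'E'
from h import *
s=env.state();M=R.from_rotvec(s["eef_rot"]).as_matrix()
l="ang %.4f Mz %.3f e6 %.3f v6 %.3f F %s op %.3f t %.2f"%(1.6855-np.arctan2(M[1,0],M[0,0]),s["wrist_torque"][2],s["joint_efforts"][5],s["joint_velocities"][5],s["wrist_force"].round(1),s["opening"],s["clock"])
print(l);open("log","a").write(l+"\n")
E
python3 r.py
```

```text
ang 0.1887 Mz -0.164 e6 -0.115 v6 0.001 F [0.3 0.6 6.2] op 0.339 t 14.68
```

arm_command:
  deltas:
    - [0.2, [0, 0, 0], 0.03]
    - [0.2, [0, 0, 0], 0.06]

```text
clock: 14.92
tool_pos: [0.6292, 0.017, 0.1057]
eef_rot: [2.401, 2.026, -0.0]
wrist_force: [0.0, 1.1, 5.8]
opening: 0.339
finger_force: 40.5
```

```bash
python3 r.py
```

```text
ang 0.2839 Mz 0.132 e6 -0.463 v6 0.374 F [0.  1.1 5.8] op 0.339 t 14.93
```

arm_command:
  deltas:
    - [0.2, [0, 0, 0], 0.03]
    - [0.2, [0, 0, 0], 0.06]

```text
clock: 15.18
tool_pos: [0.6293, 0.017, 0.1057]
eef_rot: [2.494, 1.91, -0.0]
wrist_force: [0.6, 1.0, 6.8]
opening: 0.341
finger_force: 40.5
```

```bash
python3 r.py
```

```text
ang 0.3781 Mz 0.192 e6 -0.453 v6 0.372 F [0.6 1.  6.8] op 0.341 t 15.18
```

arm_command:
  deltas:
    - [0.2, [0, 0, 0], 0.03]
    - [0.2, [0, 0, 0], 0.06]

```text
clock: 15.42
tool_pos: [0.6293, 0.017, 0.1057]
eef_rot: [2.581, 1.791, 0.0]
wrist_force: [1.1, 0.5, 5.6]
opening: 0.342
finger_force: 40.5
```

```bash
python3 r.py; python3 -c "
from h import *
save('side','s3.png',(220,210,290,280),6)"
```

```text
ang 0.4725 Mz 0.176 e6 -0.452 v6 0.375 F [1.1 0.5 5.6] op 0.342 t 15.43
```

The joint-6 effort at constant turning speed is a clean measure: the free-turning base is about 0.455. I continue.

arm_command:
  deltas:
    - [0.2, [0, 0, 0], 0.03]
    - [0.2, [0, 0, 0], 0.06]

```text
clock: 15.72
tool_pos: [0.6294, 0.017, 0.1057]
eef_rot: [2.662, 1.667, 0.0]
wrist_force: [0.9, -0.4, 6.4]
opening: 0.338
finger_force: 40.5
```

```bash
python3 r.py
```

```text
ang 0.5667 Mz 0.153 e6 -0.461 v6 0.376 F [ 0.9 -0.4  6.4] op 0.338 t 15.72
```

arm_command:
  deltas:
    - [0.2, [0, 0, 0], 0.03]
    - [0.2, [0, 0, 0], 0.06]

```text
clock: 15.98
tool_pos: [0.6295, 0.017, 0.1057]
eef_rot: [2.738, 1.54, 0.0]
wrist_force: [0.9, 0.2, 5.9]
opening: 0.34
finger_force: 40.4
```

```bash
python3 r.py
```

```text
ang 0.6610 Mz 0.146 e6 -0.452 v6 0.374 F [0.9 0.2 5.9] op 0.340 t 15.97
```

arm_command:
  deltas:
    - [0.2, [0, 0, 0], 0.03]
    - [0.2, [0, 0, 0], 0.06]

```text
clock: 16.23
tool_pos: [0.6295, 0.0169, 0.1057]
eef_rot: [2.807, 1.409, 0.001]
wrist_force: [1.7, 0.5, 5.2]
opening: 0.338
finger_force: 40.4
```

```bash
python3 r.py
```

```text
ang 0.7552 Mz 0.190 e6 -0.452 v6 0.375 F [1.7 0.5 5.2] op 0.338 t 16.23
```

Still no contact. I continue.

arm_command:
  deltas:
    - [0.2, [0, 0, 0], 0.03]
    - [0.2, [0, 0, 0], 0.06]

```text
clock: 16.48
tool_pos: [0.6295, 0.0169, 0.1057]
eef_rot: [2.871, 1.275, 0.001]
wrist_force: [2.6, -0.2, 5.8]
opening: 0.337
finger_force: 40.4
```

```bash
python3 r.py
```

```text
ang 0.8494 Mz 0.152 e6 -0.452 v6 0.374 F [ 2.6 -0.2  5.8] op 0.337 t 16.48
```

arm_command:
  deltas:
    - [0.2, [0, 0, 0], 0.03]
    - [0.2, [0, 0, 0], 0.06]

```text
clock: 16.73
tool_pos: [0.6296, 0.0169, 0.1058]
eef_rot: [2.927, 1.138, 0.001]
wrist_force: [3.5, 1.3, 5.7]
opening: 0.344
finger_force: 40.4
```

```bash
python3 r.py
```

```text
ang 0.9438 Mz 0.145 e6 -0.440 v6 0.375 F [3.5 1.3 5.7] op 0.344 t 16.73
```

arm_command:
  deltas:
    - [0.2, [0, 0, 0], 0.03]
    - [0.2, [0, 0, 0], 0.06]

```text
clock: 16.98
tool_pos: [0.6296, 0.0169, 0.1058]
eef_rot: [2.978, 0.999, 0.001]
wrist_force: [2.7, -0.7, 5.7]
opening: 0.339
finger_force: 40.4
```

```bash
python3 r.py
```

```text
ang 1.0379 Mz 0.213 e6 -0.413 v6 0.374 F [ 2.7 -0.7  5.7] op 0.339 t 16.98
```

Contact began at about 0.91 rad: the effort rises along 0.32 N m/rad from there. The target is about 1.21 rad, so 0.11 units remain.

arm_command:
  deltas:
    - [0.2, [0, 0, 0], 0.03]
    - [0.2, [0, 0, 0], 0.06]

```text
clock: 17.23
tool_pos: [0.6297, 0.0168, 0.1058]
eef_rot: [3.021, 0.858, 0.001]
wrist_force: [3.1, -0.8, 4.8]
opening: 0.335
finger_force: 40.4
```

```bash
python3 r.py
```

```text
ang 1.1321 Mz 0.264 e6 -0.385 v6 0.375 F [ 3.1 -0.8  4.8] op 0.335 t 17.23
```

arm_command:
  deltas:
    - [0.2, [0, 0, 0], 0.03]

```text
clock: 17.35
tool_pos: [0.6296, 0.0168, 0.1058]
eef_rot: [3.041, 0.787, 0.001]
wrist_force: [2.4, -0.2, 5.5]
opening: 0.341
finger_force: 40.4
```

```bash
python3 r.py
```

```text
ang 1.1792 Mz 0.292 e6 -0.371 v6 0.373 F [ 2.4 -0.2  5.5] op 0.341 t 17.35
```

arm_command:
  deltas:
    - [0.2, [0, 0, 0], 0.023]
    - [0.2, [0, 0, 0], 0.023]
    - [0.2, [0, 0, 0], 0.023]

```text
clock: 17.73
tool_pos: [0.6297, 0.0168, 0.1058]
eef_rot: [3.054, 0.733, 0.001]
wrist_force: [3.7, -1.2, 4.6]
opening: 0.343
finger_force: 40.4
```

```bash
python3 r.py; python3 -c "from h import *;save('side','s4.png',(180,180,340,300),4)"
```

```text
ang 1.2142 Mz 0.012 e6 0.030 v6 -0.001 F [ 3.7 -1.2  4.6] op 0.343 t 17.73
```

View pics/s4.png

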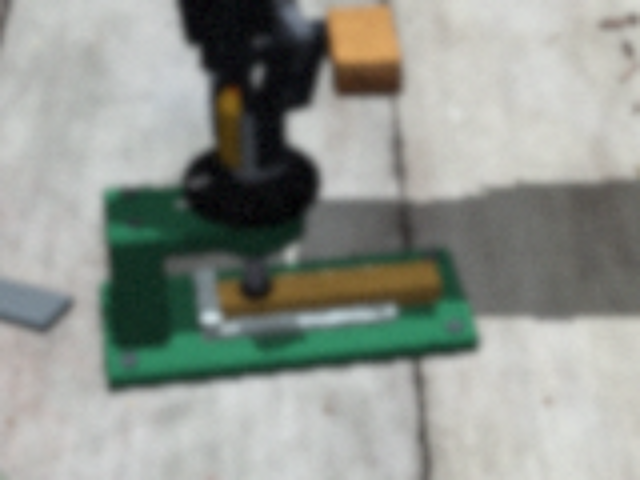

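The lath sits against the stop at (213,295), the foot rests on it at (257,280), and the ring mark has not moved from (200,183). I open and rise.

arm_command:
  deltas:
    - [0.5, [0, 0, 0], 0]
    - [0.8, [0, 0, 0], 0]
    - [0.8, [0, 0, 0], 0]
    - [0.8, [0, 0, 0], 0]

```text
clock: 18.27
tool_pos: [0.6291, 0.0171, 0.1051]
eef_rot: [-3.055, -0.734, 0.001]
wrist_force: [-0.1, -0.5, -0.7]
opening: 0.798
finger_force: 0.0
```

arm_command:
  deltas:
    - [0.8, [0, 0, -0.2], 0]
    - [0.8, [0, 0, -0.6], 0]
    - [0.8, [0, 0, -1], 0]
    - [0.8, [0, 0, -1], 0]
    - [0.8, [0, 0, -1], 0]

```text
clock: 18.9
tool_pos: [0.6291, 0.0171, 0.2056]
eef_rot: [3.055, 0.734, 0.0]
wrist_force: [-0.5, 0.3, -1.5]
opening: 0.805
finger_force: 0.0
```

```bash
python3 -c "
from h import *
bed();save('wrist','w5.png',k=1.4)"
```

```text
bed 0.0021 0.0047 z 0.2056 yaw 0.4714 tilt [ 0.0001 -0.    ] F [-0.53  0.31 -1.45] M [-0.056  0.044 -0.047] q [-0.047  0.519  1.46  -0.     1.162  1.053] e6 -0.0 t 18.9 open 0.805
```

View pics/w5.png

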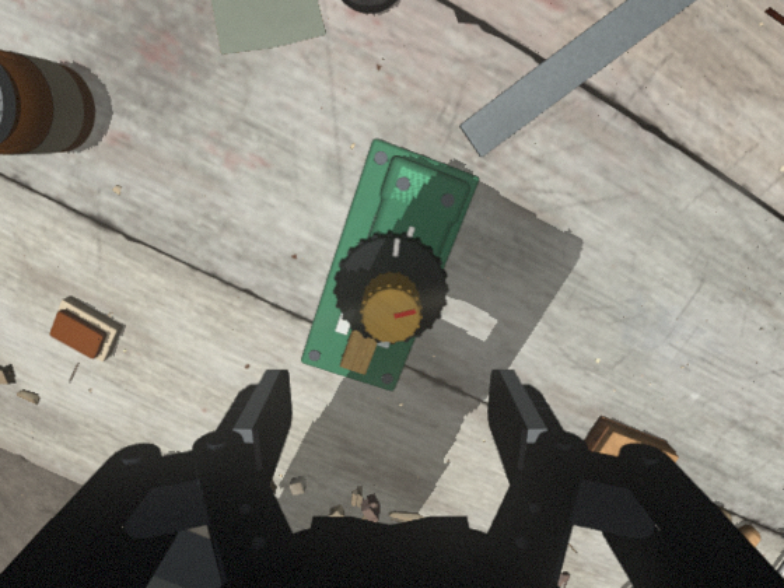

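The ring mark (397,247) still faces the arm's mark, the knob's red line has turned about 70°, and the bystanders are untouched. I hand it in.

```bash
python3 -c "
from station import workorder
print(workorder.close_job())"
```

```text
the job is handed in; nothing more can be done
None
```

The job is handed in: the lath is home against the stop, and the fine knob is turned about 1.21 rad for an estimated 12 N of clamping. The ring mark has not moved, the jar, rosin and sanding block were not touched, and the gripper is open and clear.

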